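# Show the layout camera which tile goes where

### The job

Record the next inlay for the mosaic bench's layout camera: point straight down at the middle of the loose six-sided tile, with the fingertips about 2 cm above it and without touching, and stay there for two seconds; then point in the same way for two seconds at the middle of the empty six-sided setting frame. Then press the large button of the button box fully down and let go, to save the pair, and draw back clear. Rise between places so that you never point closely at another tile or frame, do not touch the tiles, the frames or the boards under them, and leave the small button alone and everything else where it is.

Things in the scene. Friction and masses are not known exactly. Their poses are not given: they have to be found in the camera images.
- hex_tile_top (a point): centre of the top face of the loose six-sided tile. All loose tiles are plain ochre clay, 14 mm thick, and lie flat, about 86 mm apart, one near each corner of a 190 mm square dark rubber board 15 mm thick, so their top faces are 29 mm above the work surface. The six-sided one is 58 mm corner to corner, 50 mm across flats. Site z points up; the tile's yaw is arbitrary.
- hex_tile: the same six-sided tile; origin at the centre of its underside, 14 mm below its top; 50 to 100 g
- square_tile: loose square tile, 46 mm sides, 14 mm thick, same clay, on the same board; not to be pointed at. Origin: centre of underside
- tri_tile: loose three-sided tile, 57 mm sides, 14 mm thick, same clay, on the same board; not to be pointed at. Origin: centre of underside
- star_tile: loose eight-pointed star tile, 55 mm tip to tip, 14 mm thick, same clay, on the same board; not to be pointed at. Origin: centre of underside
- blank_board: the fixed 190 x 190 x 15 mm dark rubber board that the four loose tiles lie on; origin: centre of its underside. It is on the robot's left in some starts and on its right in others; the other board is on the other side
- set_board: the fixed 200 x 200 x 15 mm plywood board that carries the four setting frames, two by two, 92 mm apart; origin: centre of its underside
- hex_opening (a point): centre of the empty six-sided opening, level with the top of the strips round it (32 mm above the work surface). It is in one of four fixed setting frames. Each frame is a light wood plate 88 mm square and 8 mm thick with dark wood strips 9 mm high and 5 mm thick standing round an opening; this opening is 55 mm across flats and empty: its floor is 9 mm below the point. Site z points up
- hex_frame: the setting frame with the empty six-sided opening; origin: centre of its underside, 17 mm below the opening's point
- full_frame: setting frame of the same six-sided shape that is already filled by a fixed clay tile, which stands 5 mm above the strips; not to be pointed at. Origin: centre of its underside
- square_frame: setting frame with an empty square opening; not to be pointed at. Origin: centre of its underside
- tri_frame: setting frame with an empty three-sided opening; not to be pointed at. Origin: centre of its underside
- button_box: fixed grey box between the two boards, 70 mm (x) x 112 mm (y) x 35 mm high, with two upright push buttons on its top 57 mm apart along the box's y; origin: centre of its underside
- save_button_top (a point): centre of the top of the large save button (30 mm across, white in a black housing, on the box's +y end, the robot's left). It is pressed straight down
- save_button (a joint): travel of the large save button in m: 0 up, 0.006 fully down; a spring pushes it back up, fully down takes 5 N
- erase_button_top (a point): centre of the top of the small erase button (14 mm across, white, on the box's -y end); leave it alone
- erase_button (a joint): travel of the small erase button in m, 0 up, 0.006 fully down
- mug: bystander: orange mug, 80 mm across and 90 mm high, beyond the button box; origin: centre of its base
- hammer: bystander: hammer lying at the far right; origin: under its middle
- brush: bystander: brush lying beyond the mug; origin: under its middle
- dish: bystander: terracotta dish 110 mm across, 45 mm high, at the far left; origin: centre of its base
- jar: bystander: closed jar 60 mm across, 80 mm high, on the right; origin: centre of its base
- offcut: bystander: clay block 50 x 90 x 25 mm on the left; origin: centre of its underside

How it is judged:
By the outcome, as a careful person would: the job done as asked, in the order asked, and still so for the second after the job is handed in, with the robot touching nothing.
It also fails if it takes over 58 s, if anything falls off the work surface, if the arm or the gripper's body presses on something with over 40 N, if the wrist force passes 120 N, or if a joint passes its speed limit or range.

### The arm

A 6-joint arm with a two-finger parallel gripper is mounted at the origin on the work surface. World frame = base frame: x ahead of the robot, y to its left, z up, the work surface at z = 0. Lengths are in m, angles in rad, forces in N, time in s.
With the tool pointing down it reaches from about 0.35 to 0.8 m from the base axis. Payload 7.3 kg.
Tool frame: the origin (TCP) lies between the finger pads, 19 mm behind the fingertips; this is the grasp point; z points along the fingers, y is the line along which they close (so a half turn about z gives the same grasp; the last joint's range is limited). The gripper opens to 85 mm and grips with 20 to 120 N. Pads are 22 mm wide; open, the fingers measure 114 mm over their backs; the gripper's body (76 mm by 85 mm) begins 54 mm behind the grasp point. The pads swing forward as they close: fully open they stand 13 mm farther back than shut.
Start: joints at [0.99, 0.342, 1.524, -0, 1.275, -0.146], TCP at [0.221, 0.476, 0.25] pointing down, gripper open.
Joint ranges: [-2.53, 2.53], [-0.77, 2.02], [0.04, 2.7], [-1, 4.14], [0.28, 2.66], [-3.11, 3.11]. Speed limits (rad/s): [2.57, 2.57, 3.14, 3.14, 3.14, 3.14].

### API

Orientations are given as a 3x3 rotation matrix whose columns are the frame's x, y, z axes.
In Python, from bench import robot, readout, grab_frame gives the robot as it stands (robot), with the cameras as plain functions and the readings (readout).
- The arm moves only by the shell command python3 jog.py 'ROWS' [OPENING] [FORCE]. ROWS is rows parted by semicolons, their numbers by spaces, 1 to 10 of them, each of 6 numbers: dx, dy, dz in m, then a rotation vector rx, ry, rz in rad; each row shifts and turns the commanded pose from where the row before left it, along the tool's axes as they then stand; what a row does not reach is not made up. A row lasts 1/12 s, in which the tool goes at most 0.0417 m and 0.125 rad, less where a joint would pass 70% of its speed; a pose out of reach is approached as far as the arm can. OPENING is the finger opening in m, set as the command begins (- or left out keeps the last). The fingers move at their own pace and stop on an object; FORCE is the grip in N (left out, the last holds). Time passes only in rows, so rows that do not move let the fingers close. It prints the time, the measured TCP pose, the force, the opening and the grip force at its end.
- readout.observe(): the state, without advancing time (a new reading comes with each control period).
- grab_frame(name): name is "scene" or "top" or "wrist"; returns a dict with "color" (400x640x3 uint8, blue, green, red), "fx", "fy", "cx", "cy" (pixels), "pose" (4x4, takes a point from camera to world coordinates); the wrist camera has in their place "mount" (4x4, takes a point from camera to tool coordinates, whose origin is the TCP and whose axes are the flange's). Camera axes: x right, y down, z forward; pixel columns grow to the right and rows downward; lengths in m; the calibration is good to about 2 mm. A picture is of the moment at which its call begins: read the wrist's pose just before it. There is no depth.
- robot.hand_in(): hands the job in; it is judged then, once.
The state is a dict: "clock": time; "joint_positions": joint angles; "joint_vel": joint speeds; "tau": joint torques, N m; "ee_pos": TCP position; "orientation": TCP orientation; "wrist_force": force on the tool from outside, world axes, zero at the start; "wrist_torque": the same for the moment, N m; "gripper_width": finger opening in m; "gripper_force": force on a finger pad.
Only numpy, scipy, OpenCV 4.12 (cv2) and the standard library are available. Lean on these libraries where they do the work, as an engineer would, in place of code of your own. Each camera call takes 0.05 s, during which the arm holds its last target. There are 200 camera calls.

## Working session

There is one attempt and no reset: what is moved stays moved. The work goes in short steps, Python scripts to look and compute and a shell command to move; the robot and the scene stay as the last step left them, time stands still between calls to the robot, and variables do not carry over. Pictures are saved under pics/ and viewed, at most 10 in all, crops included, and the job is handed in when it is done.

```bash
ls; mkdir -p pics; python3 - <<'E'
from bench import robot, readout, grab_frame
import cv2,numpy as np
o=readout.observe();print(o['clock'],o['ee_pos'],o['orientation'],o['gripper_width'])
for n in('top','scene'):
    f=grab_frame(n);cv2.imwrite(f'pics/{n}0.png',f['color']);print(n,f['fx'],f['cx'],f['cy'],np.round(f['pose'],3))
E
```

```text
bench.py
jog.py
pics
0.0 [0.22090978 0.47583652 0.24931964] [[-9.06949445e-01  4.21238581e-01 -8.73185886e-04]
 [ 4.21239416e-01  9.06948538e-01 -1.30517929e-03]
 [ 2.42142793e-04 -1.55155194e-03 -9.99998767e-01]] 0.08524372171075488
top 495.0324601124116 314.12669987037594 197.76904114977694 [[ 0.01  -0.991  0.136  0.45 ]
 [-1.    -0.009  0.007 -0.019]
 [-0.006 -0.136 -0.991  1.459]
 [ 0.     0.     0.     1.   ]]
scene 408.10206840480146 324.41470054595914 192.45298391393348 [[ 0.493  0.611 -0.62   1.361]
 [ 0.87  -0.331  0.365 -0.44 ]
 [ 0.018 -0.719 -0.695  0.908]
 [ 0.     0.     0.     1.   ]]
```

View pics/top0.png

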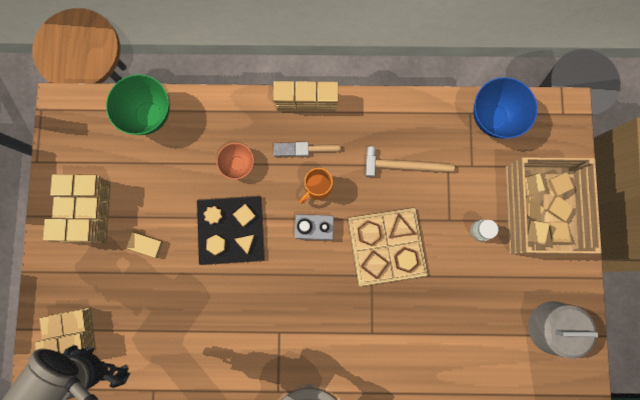

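View pics/scene0.png

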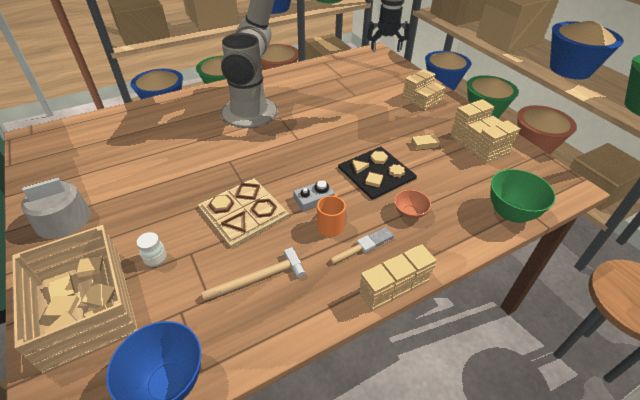

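The top view shows the dark board on the robot's left, with the hexagonal tile near (216,244). The button box is near (314,227), with the large white button at (304,227). The frame board is on the right, with hexagonal frames at (370,233) and (407,260). I'll zoom in to see which of the two is filled.

```bash
python3 - <<'E'
import cv2,numpy as np
a=cv2.imread('pics/top0.png');s=cv2.imread('pics/scene0.png')
c1=cv2.resize(a[190:290,190:440],None,fx=3.2,fy=3.2,interpolation=cv2.INTER_CUBIC)
c2=cv2.resize(s[140:250,190:440],None,fx=2.5,fy=2.5,interpolation=cv2.INTER_CUBIC)
o=np.zeros((600,800,3),np.uint8);o[:320,:800]=c1;o[322:597,:625]=c2
cv2.imwrite('pics/crop.png',o)
E
```

```text
(no output)
```

View pics/crop.png

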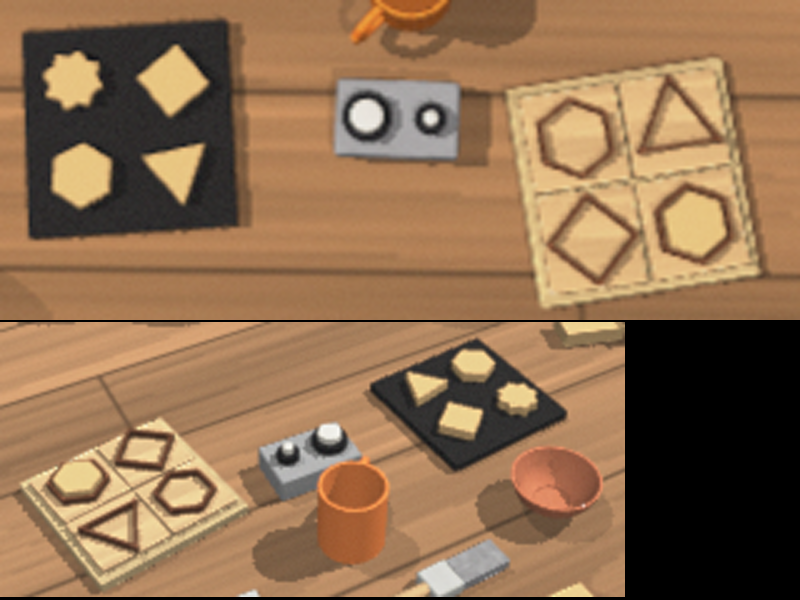

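In the crop, the empty hexagon is the far-left frame, at about (370,233) in the top image. The near-right one (407,260) is filled and stands proud. Next I'll measure the points.

```bash
cat > h.py <<'E'
import numpy as np,cv2
def ray(f,uv,pose=None):
    P=f['pose'] if pose is None else pose
    d=P[:3,:3]@np.array([(uv[0]-f['cx'])/f['fx'],(uv[1]-f['cy'])/f['fy'],1]);return P[:3,3],d/np.linalg.norm(d)
def onz(f,uv,z,pose=None):
    o,d=ray(f,uv,pose);return o+d*(z-o[2])/d[2]
def tri(r1,r2):
    A=[];b=0;M=0
    for o,d in(r1,r2):
        Q=np.eye(3)-np.outer(d,d);M=M+Q;b=b+Q@o
    p=np.linalg.solve(M,b);gap=[np.linalg.norm(np.cross(p-o,d)) for o,d in(r1,r2)]
    return p,gap
def blobs(img,mask,box,amin=20):
    x0,y0,x1,y1=box;m=np.zeros_like(mask);m[y0:y1,x0:x1]=mask[y0:y1,x0:x1]
    n,l,s,c=cv2.connectedComponentsWithStats(m,connectivity=4)
    return [(np.round(c[i],2),s[i].tolist(),l==i) for i in range(1,n) if s[i][4]>=amin]
E
python3 - <<'E'
from h import *
from bench import robot, readout, grab_frame
F={n:grab_frame(n) for n in('top','scene')}
f=F['top'];im=f['color'];hsv=cv2.cvtColor(im,cv2.COLOR_BGR2HSV)
t=((hsv[...,2]>150)&(hsv[...,1]>60)).astype(np.uint8)*255
for c,s,l in blobs(im,t,(199,198,264,263)):
    print('tile',c,s,onz(f,c,.029).round(4))
d=((hsv[...,2]<125)&(hsv[...,1]>60)).astype(np.uint8)*255
for c,s,l in blobs(im,d,(350,210,425,280)):
    x=s[0]+(s[2]-1)/2;y=s[1]+(s[3]-1)/2
    print('strip',c,s,onz(f,c,.032).round(4),onz(f,(x,y),.032).round(4))
w={}
for n,b,in(('top',(294,214,335,240)),('scene',(290,175,340,205))):
    im=F[n]['color'];h=cv2.cvtColor(im,cv2.COLOR_BGR2HSV)
    m=((h[...,2]>175)&(h[...,1]<50)).astype(np.uint8)*255
    w[n]=blobs(im,m,b,4)
    for c,s,l in w[n]:print(n,c,s,[onz(F[n],c,z).round(4) for z in(.045,.055)])
E
```

```text
tile [243.63 214.69] [233, 204, 22, 22, 262] [0.5949 0.1957 0.029 ]
tile [212.18 214.5 ] [204, 206, 18, 18, 224] [0.5946 0.2872 0.029 ]
tile [214.99 244.19] [206, 235, 19, 20, 276] [0.5087 0.2758 0.029 ]
tile [244.68 242.18] [235, 235, 19, 18, 176] [0.5153 0.1903 0.029 ]
strip [418.44 217.81] [416, 210, 9, 15, 32] [ 0.5903 -0.3108  0.032 ] [ 0.5927 -0.3154  0.032 ]
strip [400.54 256.51] [395, 248, 20, 22, 65] [ 0.4787 -0.2576  0.032 ] [ 0.4731 -0.2689  0.032 ]
strip [415.08 264.96] [410, 258, 9, 13, 26] [ 0.4551 -0.2988  0.032 ] [ 0.4578 -0.2957  0.032 ]
top [304.18 225.65] [300, 221, 10, 10, 77] [array([0.5634, 0.0189, 0.045 ]), array([0.5626, 0.0186, 0.055 ])]
top [324.29 226.5 ] [323, 225, 4, 4, 14] [array([ 0.5615, -0.0387,  0.045 ]), array([ 0.5608, -0.0386,  0.055 ])]
scene [321.47 183.31] [317, 180, 9, 7, 51] [array([0.551, 0.026, 0.045]), array([0.5603, 0.0206, 0.055 ])]
scene [307.42 187.16] [303, 184, 11, 7, 38] [array([ 0.5456, -0.0207,  0.045 ]), array([ 0.555 , -0.0255,  0.055 ])]
scene [297.55 190.59] [295, 188, 7, 7, 22] [array([ 0.5448, -0.0543,  0.045 ]), array([ 0.5542, -0.0587,  0.055 ])]
scene [314.44 196.63] [300, 189, 34, 15, 136] [array([ 0.5925, -0.0215,  0.045 ]), array([ 0.6014, -0.0263,  0.055 ])]
```

```bash
python3 jog.py '-.038 -.007 0 0 0 0;-.038 -.007 0 0 0 0;-.038 -.007 0 0 0 0;-.038 -.007 0 0 0 0;-.038 -.007 0 0 0 0;-.038 -.007 0 0 0 0;-.038 -.007 0 0 0 0;-.038 -.006 0 0 0 0;-.038 -.006 0 0 0 0;0 0 0 0 0 0' 0
python3 - <<'E'
from bench import robot, readout, grab_frame
import cv2,numpy as np
o=readout.observe();print(o['ee_pos'],o['orientation'].__repr__(),o['joint_positions'])
f=grab_frame('wrist');cv2.imwrite('pics/w1.png',f['color']);print(f['fx'],f['cx'],f['cy'],np.round(f['mount'],4))
E
```

```text
clock: 1.03
ee_pos: [0.5105, 0.2725, 0.2493]
orientation: [[-0.905, 0.426, 0.002], [0.426, 0.905, -0.002], [-0.002, -0.001, -1.0]]
wrist_force: [-1.6, 0.8, -0.0]
gripper_width: 0.0002
gripper_force: 0.0
[0.5105303  0.27249975 0.24926074] array([[-9.04612296e-01,  4.26230790e-01,  1.97654463e-03],
       [ 4.26228113e-01,  9.04614227e-01, -1.64187729e-03],
       [-2.48782905e-03, -6.42803500e-04, -9.99996699e-01]]) [ 0.35902901  0.44113888  1.37296019 -0.00230013  1.32622058 -0.77089046]
312.5430727191893 316.13165434503105 196.9515404895059 [[-4.000e-04 -9.521e-01 -3.058e-01  7.730e-02]
 [ 1.000e+00 -5.000e-04  2.000e-04  6.000e-04]
 [-4.000e-04 -3.058e-01  9.521e-01 -1.248e-01]
 [ 0.000e+00  0.000e+00  0.000e+00  1.000e+00]]
```

View pics/w1.png

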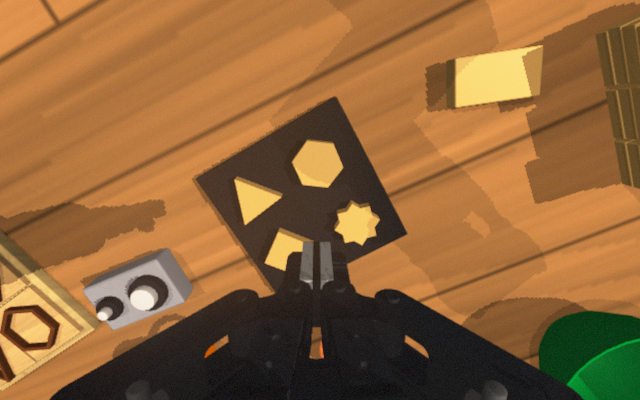

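The hexagonal tile is at about (318,163), in full view. The closed fingertips show at about (317,242). The empty hexagonal opening isn't fully in view yet, so I'll measure the tile precisely first.

```bash
cat >> h.py <<'E'
def wrist(robot):
    o=readout.observe();T=np.eye(4);T[:3,:3]=np.array(o['orientation']);T[:3,3]=o['ee_pos']
    f=grab_frame('wrist');return o,f,T@f['mount'],T
def togo(T,p): return (T[:3,:3].T@(np.array(p)-T[:3,3])).round(4)
E
python3 - <<'E'
from h import *
from bench import robot, readout, grab_frame
o,f,P,T=wrist(robot);im=f['color'];g=cv2.cvtColor(im,cv2.COLOR_BGR2HSV)
print(im[163,318],im[125,310],g[163,318])
m=(g[...,2]>170).astype(np.uint8)*255
for c,s,l in blobs(im,m,(225,110,385,300),300):
    k=max(cv2.findContours(l.astype(np.uint8),0,1)[0],key=cv2.contourArea)
    q=np.array([onz(f,p[0],.029,P)[:2] for p in k],np.float32)
    M=cv2.moments((q-q.mean(0)).astype(np.float32));ce=q.mean(0)+[M['m10']/M['m00'],M['m01']/M['m00']]
    print(c,ce.round(4),'circ',2*cv2.minEnclosingCircle(q)[1],'area',cv2.contourArea(q))
    if abs(c[0]-318)<8 and c[1]<190:print(togo(T,[*ce,.068]))
E
```

```text
[ 93 182 233] [34 49 63] [ 19 153 233]
[256.48 129.11] [0.4412 0.2337] circ 0.10962142795324326 area 0.0019727431857605726
[360.24 115.6 ] [0.4759 0.3418] circ 0.04497048258781433 area 0.0004194286436915995
[373.8  145.91] [0.513  0.3429] circ 0.0843840166926384 area 0.001375341023915233
[316.78 166.98] [0.5073 0.2761] circ 0.057996563613414764 area 0.002144000252535694
[0.0013 0.0014 0.1812]
[252.9 202.8] [0.514  0.1907] circ 0.06460969150066376 area 0.0014231876024057843
[356.01 226.94] [0.5933 0.2875] circ 0.05487130954861641 area 0.0017588285243945734
[231.24 251.5 ] [0.5584 0.1362] circ 0.04923991113901138 area 0.0005544674292825569
[281.6  252.75] [0.5859 0.1911] circ 0.05577521398663521 area 0.0012222315008600937
[368.66 273.8 ] [0.6592 0.2767] circ 0.06911070644855499 area 0.00208998535916205
[243.62 280.09] [0.5996 0.1303] circ 0.06315363943576813 area 0.0014464483576210885
```

```bash
python3 jog.py '.001 .001 .03 0 0 0;0 0 .03 0 0 0;0 0 .03 0 0 0;0 0 .03 0 0 0;0 0 .025 0 0 0;0 0 .02 0 0 0;0 0 .01 0 0 0;0 0 0 0 0 0;0 0 0 0 0 0'
python3 - <<'E'
from h import *
from bench import robot, readout, grab_frame
o,f,P,T=wrist(robot);cv2.imwrite('pics/w2.png',f['color']);print(togo(T,[.508,.276,.068]))
s=grab_frame('scene')['color'];cv2.imwrite('pics/s2.png',cv2.resize(s[110:210,320:440],None,fx=5,fy=5,interpolation=2))
E
```

```text
clock: 1.88
ee_pos: [0.5047, 0.2789, 0.0755]
orientation: [[-0.907, 0.42, 0.0], [0.42, 0.907, 0.0], [0.0, 0.0, -1.0]]
wrist_force: [0.3, -0.6, -0.5]
gripper_width: -0.0001
gripper_force: 0.0
[-0.0042 -0.0013  0.0075]
```

View pics/s2.png

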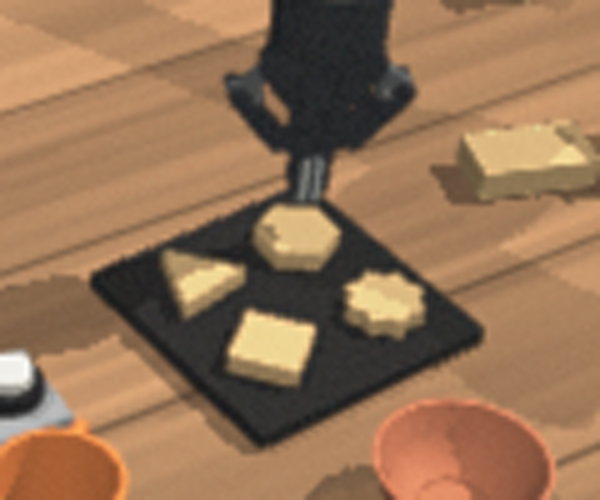

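View pics/w2.png

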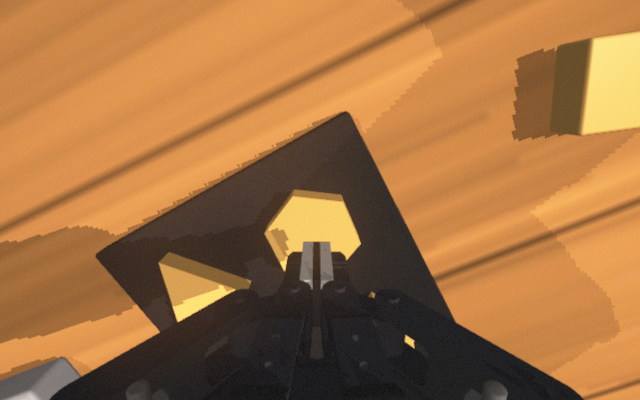

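The fingertips hover over the hexagonal tile, with the tip at about scene pixel (382.6,149.6). The tile's top is clear of them. I'll check the tip height from that pixel, then correct the pose.

```bash
python3 - <<'E'
from h import *
from bench import robot, readout, grab_frame
f=grab_frame('scene')
o,d=ray(f,(382.6,149.8))
o2=readout.observe();p=np.array(o2['ee_pos']);print(p)
t=np.dot((p-o)[:2],d[:2])/np.dot(d[:2],d[:2]);print(o+t*d)
for z in(.05,.06):
    q=f['pose'][:3,:3].T@(np.array([p[0],p[1],z])-f['pose'][:3,3]);print(z,f['fx']*q[0]/q[2]+f['cx'],f['fy']*q[1]/q[2]+f['cy'])
E
python3 jog.py '-.004 -.001 .004 0 0 0;0 0 .003 0 0 0;0 0 0 0 0 0;0 0 0 0 0 0'
```

```text
[0.50585522 0.2787668  0.07669675]
[0.51165182 0.28555482 0.05373289]
0.05 379.85026895323347 150.32312587396444
0.06 380.18137074267923 147.9870098650124
clock: 2.37
ee_pos: [0.5083, 0.2754, 0.0679]
orientation: [[-0.907, 0.422, -0.0], [0.422, 0.907, -0.0], [0.0, -0.0, -1.0]]
wrist_force: [0.2, -0.3, 0.0]
gripper_width: 0.0006
gripper_force: 0.0
```

```bash
Z='0 0 0 0 0 0'; 
python3 jog.py '0 0 0 0 0 0;0 0 0 0 0 0;0 0 0 0 0 0;0 0 0 0 0 0;0 0 0 0 0 0;0 0 0 0 0 0;0 0 0 0 0 0;0 0 0 0 0 0;0 0 0 0 0 0;0 0 0 0 0 0' | head -2
python3 jog.py '0 0 0 0 0 0;0 0 0 0 0 0;0 0 0 0 0 0;0 0 0 0 0 0;0 0 0 0 0 0;0 0 0 0 0 0;0 0 0 0 0 0;0 0 0 0 0 0;0 0 0 0 0 0;0 0 0 0 0 0' | head -2
python3 jog.py '0 0 0 0 0 0;0 0 0 0 0 0;0 0 0 0 0 0;0 0 0 0 0 0;0 0 0 0 0 0;0 0 0 0 0 0;0 0 0 0 0 0;0 0 0 0 0 0;0 0 0 0 0 0;0 0 0 0 0 0' | head -2
python3 jog.py '0 0 -.03 0 0 0;0 0 -.04 0 0 0;0 0 -.04 0 0 0;0 0 -.04 0 0 0;0 0 -.03 0 0 0;0 0 0 0 0 0'
python3 - <<'E'
from h import *
from bench import robot, readout, grab_frame
o,f,P,T=wrist(robot);t=grab_frame('top')
p=onz(t,(369.7,233.1),.032);print(p,togo(T,[p[0],p[1],.25]))
E
```

```text
clock: 3.2
ee_pos: [0.5083, 0.2755, 0.068]
clock: 4.03
ee_pos: [0.5084, 0.2755, 0.068]
clock: 4.87
ee_pos: [0.5083, 0.2755, 0.068]
clock: 5.37
ee_pos: [0.5108, 0.2766, 0.2555]
orientation: [[-0.907, 0.421, 0.012], [0.421, 0.907, 0.005], [-0.009, 0.009, -1.0]]
wrist_force: [0.5, -0.1, 0.5]
gripper_width: 0.0002
gripper_force: 0.0
[ 0.54478823 -0.16981335  0.032     ] [-0.2187 -0.3906  0.0038]
```

```bash
python3 jog.py '-.018 -.0325 0 0 0 0;-.018 -.0325 0 0 0 0;-.018 -.0325 0 0 0 0;-.018 -.0325 0 0 0 0;-.018 -.0325 0 0 0 0;-.018 -.0325 0 0 0 0;-.018 -.0325 0 0 0 0;-.018 -.0325 0 0 0 0;-.018 -.0325 0 0 0 0;-.018 -.0325 0 0 0 0' | head -2
python3 jog.py '-.019 -.0325 0 0 0 0;-.019 -.0325 0 0 0 0;0 0 0 0 0 0;0 0 0 0 0 0;0 0 0 0 0 0;0 0 0 0 0 0' 
python3 - <<'E'
from h import *
from bench import robot, readout, grab_frame
o,f,P,T=wrist(robot);cv2.imwrite('pics/w3.png',f['color']);print(togo(T,[.545,-.170,.25]))
E
```

```text
clock: 6.3
ee_pos: [0.5336, -0.0966, 0.2459]
clock: 6.8
ee_pos: [0.5414, -0.1686, 0.2471]
orientation: [[-0.907, 0.42, -0.002], [0.42, 0.907, 0.001], [0.002, 0.0, -1.0]]
wrist_force: [0.3, -0.1, 0.0]
gripper_width: 0.0005
gripper_force: 0.0
[-0.0038  0.0002 -0.0029]
```

View pics/w3.png

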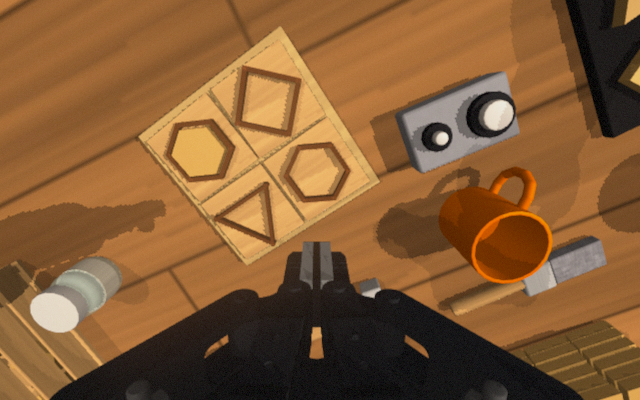

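The empty hexagonal frame is at about (316,171), the filled one is at (200,150), and the save button's top is at about (496,115). I'll measure the first and last precisely.

```bash
python3 - <<'E'
from h import *
from bench import robot, readout, grab_frame
o,f,P,T=wrist(robot);im=f['color'];g=cv2.cvtColor(im,cv2.COLOR_BGR2HSV)
m=(g[...,2]<135).astype(np.uint8)*255
for c,s,l in blobs(im,m,(275,132,358,212),100):
    k=max(cv2.findContours(l.astype(np.uint8),0,1)[0],key=cv2.contourArea)
    q=np.array([onz(f,p[0],.032,P)[:2] for p in k],np.float32)
    M=cv2.moments((q-q.mean(0)).astype(np.float32));ce=q.mean(0)+[M['m10']/M['m00'],M['m01']/M['m00']]
    hc,hr=cv2.minEnclosingCircle(q)
    print('hex',c,s,ce.round(4),hc,2*hr,cv2.contourArea(q),'exp outer area',.866*.065**2,togo(T,[*ce,.071]))
w=((g[...,2]>170)&(g[...,1]<70)).astype(np.uint8)*255
t=grab_frame('top')
for c,s,l in blobs(im,w,(410,80,520,160),60):
    p,gap=tri(ray(f,c,P),ray(t,(304.18,225.65)));print('btn',c,s,p.round(4),np.round(gap,4),[onz(f,c,z,P).round(4) for z in(.05,.055,.06)])
E
```

```text
hex [320.92 174.59] [286, 142, 64, 60, 743] [ 0.5511 -0.1661] (0.5444851517677307, -0.1691126823425293) 0.07382979243993759 0.0007788890952351579 exp outer area 0.0036588500000000004 [-0.0079  0.0061  0.1764]
btn [497.89 114.36] [484, 100, 29, 30, 661] [0.5618 0.0188 0.0567] [0.0007 0.0007] [array([0.5631, 0.0224, 0.05  ]), array([0.5617, 0.0199, 0.055 ]), array([0.5603, 0.0175, 0.06  ])]
btn [441.5  137.85] [436, 132, 12, 13, 121] [ 0.5862  0.0136 -0.0829] [0.0151 0.0151] [array([ 0.5617, -0.0359,  0.05  ]), array([ 0.5603, -0.0375,  0.055 ]), array([ 0.5589, -0.039 ,  0.06  ])]
```

The enclosing circle is 73.8 mm against an expected 75, and its centre (0.5445,-0.169) agrees with the top view. Now I'll descend.

```bash
python3 jog.py '-.003 0 .03 0 0 0;0 0 .03 0 0 0;0 0 .03 0 0 0;0 0 .03 0 0 0;0 0 .025 0 0 0;0 0 .02 0 0 0;0 0 .01 0 0 0;0 0 0 0 0 0;0 0 0 0 0 0;0 0 0 0 0 0'
python3 - <<'E'
from h import *
from bench import robot, readout, grab_frame
o,f,P,T=wrist(robot);cv2.imwrite('pics/w4.png',f['color']);print(togo(T,[.5447,-.1695,.071]))
E
```

```text
clock: 7.78
ee_pos: [0.5455, -0.1714, 0.0745]
orientation: [[-0.907, 0.421, 0.002], [0.421, 0.907, -0.001], [-0.003, 0.0, -1.0]]
wrist_force: [0.3, 0.4, 0.7]
gripper_width: -0.0002
gripper_force: 0.0
[0.0015 0.0014 0.0035]
```

View pics/w4.png

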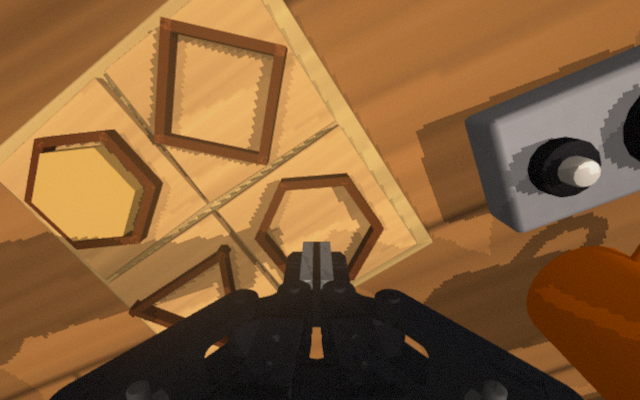

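The fingertips at (317,243) are over the empty hexagonal opening. I'll trim the pose and hold.

```bash

python3 jog.py '.001 .001 .003 0 0 0;0 0 0 0 0 0;0 0 0 0 0 0;0 0 0 0 0 0;0 0 0 0 0 0;0 0 0 0 0 0;0 0 0 0 0 0;0 0 0 0 0 0;0 0 0 0 0 0;0 0 0 0 0 0' | head -2
python3 jog.py '0 0 0 0 0 0;0 0 0 0 0 0;0 0 0 0 0 0;0 0 0 0 0 0;0 0 0 0 0 0;0 0 0 0 0 0;0 0 0 0 0 0;0 0 0 0 0 0;0 0 0 0 0 0;0 0 0 0 0 0' | head -2
python3 jog.py '0 0 0 0 0 0;0 0 0 0 0 0;0 0 0 0 0 0;0 0 0 0 0 0;0 0 0 0 0 0;0 0 0 0 0 0;0 0 0 0 0 0;0 0 0 0 0 0;0 0 0 0 0 0;0 0 0 0 0 0' | head -2
python3 jog.py '0 0 -.03 0 0 0;0 0 -.04 0 0 0;0 0 -.04 0 0 0;0 0 -.02 0 0 0;0 0 0 0 0 0;0 0 0 0 0 0' | head -2
python3 - <<'E'
from h import *
from bench import robot, readout, grab_frame
o,f,P,T=wrist(robot);print(togo(T,[.5618,.0188,.1]))
E
```

```text
clock: 8.67
ee_pos: [0.544, -0.1699, 0.07]
clock: 9.5
ee_pos: [0.544, -0.1699, 0.07]
clock: 10.33
ee_pos: [0.544, -0.1699, 0.07]
clock: 10.83
ee_pos: [0.5444, -0.1701, 0.2012]
[0.0641 0.1786 0.101 ]
```

```bash

python3 jog.py '.011 .03 0 0 0 0;.011 .03 0 0 0 0;.011 .03 0 0 0 0;.011 .03 0 0 0 0;.01 .03 0 0 0 0;.01 .029 0 0 0 0;0 0 0 0 0 0;0 0 0 0 0 0;0 0 0 0 0 0' | head -2
python3 jog.py '0 0 .03 0 0 0;0 0 .03 0 0 0;0 0 .03 0 0 0;0 0 .01 0 0 0;0 0 0 0 0 0;0 0 0 0 0 0;0 0 0 0 0 0'
python3 - <<'E'
from h import *
from bench import robot, readout, grab_frame
o,f,P,T=wrist(robot);cv2.imwrite('pics/w5.png',f['color']);print(o['ee_pos'],togo(T,[.5618,.0188,.076]))
E
```

```text
clock: 11.63
ee_pos: [0.5607, 0.0191, 0.1985]
clock: 12.22
ee_pos: [0.5625, 0.0187, 0.1016]
orientation: [[-0.907, 0.422, 0.003], [0.422, 0.907, -0.0], [-0.003, 0.001, -1.0]]
wrist_force: [-0.4, 1.0, 0.3]
gripper_width: -0.0002
gripper_force: 0.0
[0.56250314 0.01872319 0.10162667] [ 0.0007 -0.0003  0.0256]
```

View pics/w5.png

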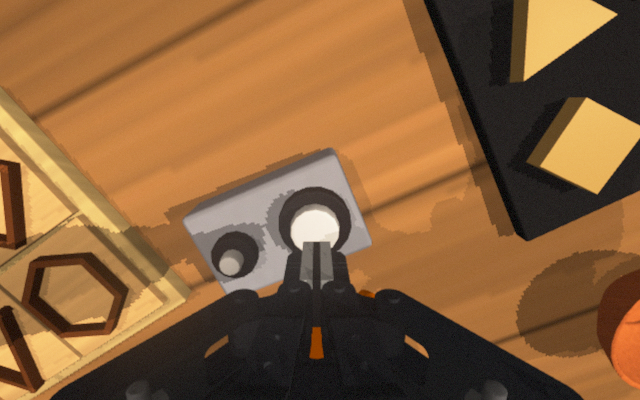

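The fingertips line up with the white save button's top at (315,228). I'll press in small steps and watch the force.

```bash

python3 jog.py '0 0 .01 0 0 0;0 0 .01 0 0 0;0 0 .003 0 0 0;0 0 0 0 0 0;0 0 0 0 0 0;0 0 0 0 0 0' | grep -E 'ee|force'
python3 jog.py '0 0 .002 0 0 0;0 0 .002 0 0 0;0 0 0 0 0 0;0 0 0 0 0 0;0 0 0 0 0 0' | grep -E 'ee|force'
python3 jog.py '0 0 .002 0 0 0;0 0 .002 0 0 0;0 0 0 0 0 0;0 0 0 0 0 0;0 0 0 0 0 0' | grep -E 'ee|force'
```

```text
ee_pos: [0.5615, 0.0194, 0.0771]
wrist_force: [1.4, -0.3, -0.4]
gripper_force: 0.0
ee_pos: [0.5618, 0.0193, 0.0734]
wrist_force: [1.8, 0.1, 3.3]
gripper_force: 1.4
ee_pos: [0.5618, 0.0194, 0.0697]
wrist_force: [-0.2, 0.8, 9.1]
gripper_force: 4.3
```

```bash

python3 jog.py '0 0 .002 0 0 0;0 0 0 0 0 0;0 0 0 0 0 0;0 0 0 0 0 0' | grep -E 'ee|force'
```

```text
ee_pos: [0.5619, 0.0194, 0.0694]
wrist_force: [-4.6, 1.0, 21.2]
gripper_force: 11.2
```

The force climbed to 21 N with almost no further travel, so the button is at its stop. I'll release and draw back.

```bash

python3 jog.py '0 0 -.005 0 0 0;0 0 -.01 0 0 0;0 0 -.03 0 0 0;0 0 -.04 0 0 0;0 0 -.04 0 0 0;0 0 -.04 0 0 0;0 0 -.03 0 0 0;0 0 0 0 0 0;0 0 0 0 0 0;0 0 0 0 0 0'
python3 jog.py '.03 -.014 0 0 0 0;.03 -.014 0 0 0 0;.03 -.014 0 0 0 0;0 0 0 0 0 0;0 0 0 0 0 0;0 0 0 0 0 0;0 0 0 0 0 0' | head -2
python3 - <<'E'
from bench import robot, readout, grab_frame
import cv2
f=grab_frame('top');cv2.imwrite('pics/end.png',f['color'])
E
```

```text
clock: 14.77
ee_pos: [0.5606, 0.0194, 0.2608]
orientation: [[-0.907, 0.421, -0.002], [0.421, 0.907, 0.0], [0.002, -0.001, -1.0]]
wrist_force: [-0.3, -0.0, -0.8]
gripper_width: 0.0002
gripper_force: 0.0
clock: 15.35
ee_pos: [0.4629, 0.0191, 0.2614]
```

View pics/end.png

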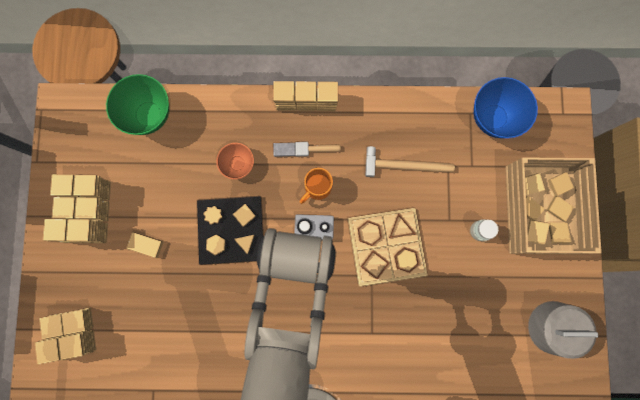

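The arm has drawn back clear, and everything in view is where it was, including the tiles around (215,244).

```bash
python3 -c "
from bench import robot, readout, grab_frame
print(robot.hand_in())"
```

```text
the job is handed in; nothing more can be done
None
```

I pointed at the six-sided tile and then at the empty six-sided frame for over two seconds each, pressed the save button to its stop and let go, drew back clear, and handed the job in at about 15 s; no verdict was shown.

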